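# Round cutters back in their tray by size

### The job

The four round cutters of the hand press have been left about the bench. Put them back in the oak tray so that they stand in a row in order of size, shanks up, each one fully down in the nest bored for it. Lower them in, do not drop them, or the edges will chip.

Things in the scene. Friction and masses are not known exactly. Their poses are not given: they have to be found in the camera images.
- cutter_26: round steel cutter, the smallest of the four: upright body 26 mm in diameter and 35 mm high with dark ejector windows, and on top of it a dark plain round shank 16 mm in diameter and 30 mm long (65 mm high in all). Origin: centre of its underside (cutting edge), z up along the shank. 0.1 kg, give or take a quarter; stands loose on the bench at the start
- cutter_36: round steel cutter, the second smallest: upright body 36 mm in diameter and 35 mm high with dark ejector windows, and on top of it a dark plain round shank 16 mm in diameter and 30 mm long (65 mm high in all). Origin: centre of its underside (cutting edge), z up along the shank. 0.16 kg, give or take a quarter; stands loose on the bench at the start
- cutter_46: round steel cutter, the second largest: upright body 46 mm in diameter and 35 mm high with dark ejector windows, and on top of it a dark plain round shank 16 mm in diameter and 30 mm long (65 mm high in all). Origin: centre of its underside (cutting edge), z up along the shank. 0.24 kg, give or take a quarter; stands loose on the bench at the start
- cutter_56: round steel cutter, the largest: upright body 56 mm in diameter and 35 mm high with dark ejector windows, and on top of it a dark plain round shank 16 mm in diameter and 30 mm long (65 mm high in all). Origin: centre of its underside (cutting edge), z up along the shank. 0.34 kg, give or take a quarter; stands loose on the bench at the start
- cutter_tray: fixed pale oak tray, a block 268 x 90 x 26 mm (dark cleats at both ends) with four round nests bored in a row along its x axis, from the smallest near its -x end to the largest near its +x end. Origin: centre of its underside on the bench, z up; it stands at any angle. The nests are 49, 59 and 69 mm apart, centre to centre
- nest_26 (a point): the nest bored for the 26 mm cutter: 32 mm in diameter, 14 mm deep, grey felt floor, with a 4 mm bevel round its mouth. The point is the centre of its floor, 12 mm above the bench, at x = -96 mm in the tray; axes as the tray's
- nest_36 (a point): the nest bored for the 36 mm cutter: 42 mm in diameter, 14 mm deep, grey felt floor, with a 4 mm bevel round its mouth. The point is the centre of its floor, 12 mm above the bench, at x = -47 mm in the tray; axes as the tray's
- nest_46 (a point): the nest bored for the 46 mm cutter: 52 mm in diameter, 14 mm deep, grey felt floor, with a 4 mm bevel round its mouth. The point is the centre of its floor, 12 mm above the bench, at x = 12 mm in the tray; axes as the tray's
- nest_56 (a point): the nest bored for the 56 mm cutter: 62 mm in diameter, 14 mm deep, grey felt floor, with a 4 mm bevel round its mouth. The point is the centre of its floor, 12 mm above the bench, at x = 81 mm in the tray; axes as the tray's

How it is judged:
By the outcome, as a careful person would: the job done as asked, in the order asked, and still so for the second after the job is handed in, with the robot touching nothing.
It also fails if it takes over 106 s, if anything falls off the work surface, if the arm or the gripper's body presses on something with over 40 N, if the wrist force passes 120 N, or if a joint passes its speed limit or range.

### The arm

A 6-joint arm with a two-finger parallel gripper is mounted at the origin on a cart in front of the work surface, level with it; the furniture and walls round the work are solid. World frame = base frame: x ahead of the robot, y to its left, z up, the work surface at z = 0. Lengths are in m, angles in rad, forces in N, time in s.
With the tool pointing down it reaches from about 0.275 to 0.75 m from the base axis. Payload 10.2 kg.
Tool frame: the origin (TCP) lies at the centre of the arm's flange, where the gripper is bolted on; the fingertips stand 166 mm ahead of it and the grasp point (between the pads) lies 147 mm ahead of it (env.tcp_to_grasp is the distance from the TCP to the grasp point, in m); x points along the fingers, z is the direction in which the jaws open and shut, and the axes are right-handed (so a half turn about x gives the same grasp; the last joint's range is limited). The gripper opens to 88 mm and grips with 3 to 60 N. Pads are 18 mm wide; open, the fingers measure 123 mm over their backs; the gripper's body (75 mm by 187 mm) begins 45 mm behind the grasp point.
Start: joints at [0.967, 0.313, 1.498, -0, 1.331, -0.223], TCP at [0.195, 0.487, 0.405] pointing down, gripper open.
Joint ranges: [-2.94, 2.94], [-0.97, 2.17], [0.19, 2.56], [-1.23, 4.37], [0.02, 3.11], [-2.88, 2.88]. Speed limits (rad/s): [2.39, 2.39, 3.01, 3.14, 3.14, 3.14].

### API

Orientations are given as a unit quaternion [x, y, z, w].
In Python, from bench import env gives the robot as it stands.
- The arm moves only by the tool servo_tool, never from a script. Its argument "commands" is a list of rows, each an object of numbers: "fingers": the gripper command: -1 is shut, 1 is fully open, values between are in proportion; "x", "y", "z": the shift along the tool's x, y, z in units of 25 mm (1.0 is 25 mm); "spin": the turn about the tool's x in units of 6 degrees (1.0 is 6 degrees). In form: [{"fingers": .., "x": .., "y": .., "z": .., "spin": ..}, ...]. A call has exactly 8 rows; each row is the pose to reach, as a shift and turn from the pose commanded when the call began, along the tool's axes at that moment; what a row does not reach only later rows make up. A row lasts 1/12 s, in which the tool goes at most 41.7 mm and 7.16 degrees, less where a joint would pass 70% of its speed; a pose out of reach is approached as far as the arm can. A call with a gripper value outside its range is refused whole. The fingers move at their own pace and stop on an object; "newtons" is the grip in N (left out, the last holds). Time passes only in rows, so rows that repeat a pose let the fingers close, or fill a call up. It gives the time, the measured TCP pose, the force and the opening at its end, in the units of the state.
- env.sense(): the state, without advancing time (a new reading comes with each control period).
- env.capture(name): name is "scene" or "top"; returns a dict with "pixels" (400x640x3 uint8, red, green, blue), "K" (3x3 intrinsics, pixels), "extrinsics" (4x4, takes a point from camera to world coordinates). Camera axes: x right, y up, looking along -z (the intrinsics and any distortion apply to the point x, -y, -z); pixel columns grow to the right and rows downward; lengths in m; the calibration is good to about 2 mm. A picture is of the moment at which its call begins. There is no depth.
- env.sign_off(): hands the job in, once; it reports no verdict.
The state is a dict: "t": time; "joint_pos": joint angles; "joint_vel": joint speeds; "tau": joint torques, N m; "ee_pos": TCP position; "eef_rot": TCP orientation; "ft_force": force on the tool from outside, world axes, zero at the start; "moment": the same for the moment, N m; "opening": finger opening in m.
Only numpy, scipy, OpenCV 4.12 (cv2) and the standard library are available. Lean on these libraries where they do the work, as an engineer would, in place of code of your own. Each camera call takes 0.05 s, during which the arm holds its last target. There are 200 camera calls.

## Working session

There is one attempt and no reset: what is moved stays moved. The work goes in short steps, Python scripts to look and compute and a tool call to move; the robot and the scene stay as the last step left them, time stands still between calls to the robot, and variables do not carry over. Pictures are saved under pics/ and viewed, about 12 in all and at most 16, crops included, and the job is handed in when it is done.

Besides the shell and the picture viewer there is one more tool, called after ">>>" as name(argument=value, ...), one argument or row to a line, values as JSON. servo_tool: Moves the arm, as the interface text tells. Its arguments: {"type":"object","properties":{"commands":{"type":"array","items":{"type":"object","properties":{"fingers":{"type":"number"},"x":{"type":"number"},"y":{"type":"number"},"z":{"type":"number"},"spin":{"type":"number"}}}},"newtons":{"type":"number"}},"required":["commands"]}

```bash
ls; mkdir -p pics
python3 - <<'E'
from bench import env
import cv2,numpy as np
for n in("top","scene"):
    c=env.capture(n); cv2.imwrite(f"pics/{n}0.png",c["pixels"][:,:,::-1]); print(n,c["K"].round(1).tolist(),c["extrinsics"].round(4).tolist(),[k for k in c])
s=env.sense(); print({k:np.round(v,3).tolist() for k,v in s.items()}, env.tcp_to_grasp)
E
```

```text
pics
top [[513.4, 0.0, 322.9], [0.0, 513.4, 199.5], [0.0, 0.0, 1.0]] [[-0.0224, 0.9846, -0.1734, 0.3497], [-0.9997, -0.0218, 0.0052, 0.0568], [0.0013, 0.1735, 0.9848, 1.2102], [0.0, 0.0, 0.0, 1.0]] ['pixels', 'K', 'extrinsics']
scene [[502.8, 0.0, 318.2], [0.0, 502.8, 196.0], [0.0, 0.0, 1.0]] [[-0.8818, 0.1979, -0.4281, -0.0499], [-0.4715, -0.3901, 0.7909, 1.1329], [-0.0105, 0.8993, 0.4373, 0.6517], [0.0, 0.0, 0.0, 1.0]] ['pixels', 'K', 'extrinsics']
{'t': 0.1, 'joint_pos': [0.967, 0.313, 1.498, 0.0, 1.331, -0.223], 'joint_vel': [-0.001, -0.002, -0.001, 0.0, 0.001, 0.002], 'tau': [0.002, -40.281, -25.264, 0.07, 0.034, -0.0], 'ee_pos': [0.195, 0.487, 0.404], 'eef_rot': [-0.396, 0.586, 0.396, 0.585], 'ft_force': [-0.231, 0.158, -0.484], 'moment': [0.028, -0.052, 0.009], 'opening': 0.089} 0.1473
```

View pics/top0.png

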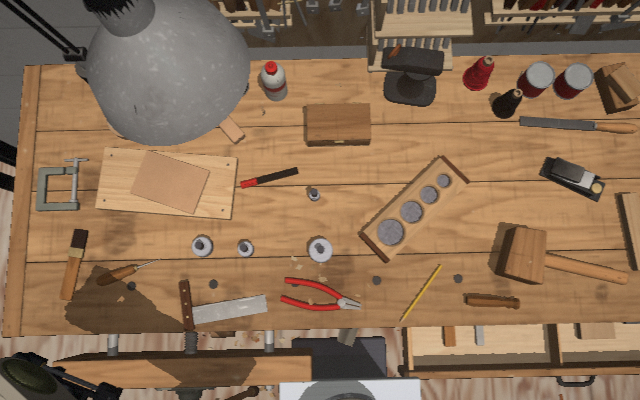

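View pics/scene0.png

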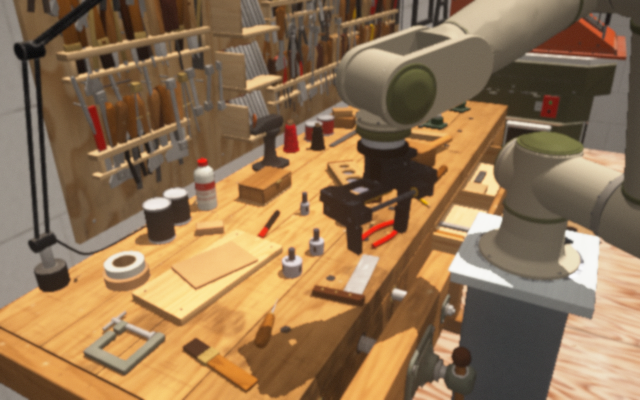

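The top view shows shanks near (314,193), (246,247), (202,244) and (320,250). The tray nests run from the largest at (390,232) to the smallest at (444,181). I'll enlarge it.

Run:
```python
import cv2
im=cv2.imread("pics/top0.png")
a=cv2.resize(im[172:272,185:345],None,fx=5,fy=5,interpolation=cv2.INTER_CUBIC); cv2.imwrite("pics/c1.png",a)
b=cv2.resize(im[150:270,350:480],None,fx=5,fy=5,interpolation=cv2.INTER_CUBIC); cv2.imwrite("pics/c2.png",b)
```

```text
(no output)
```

View pics/c1.png

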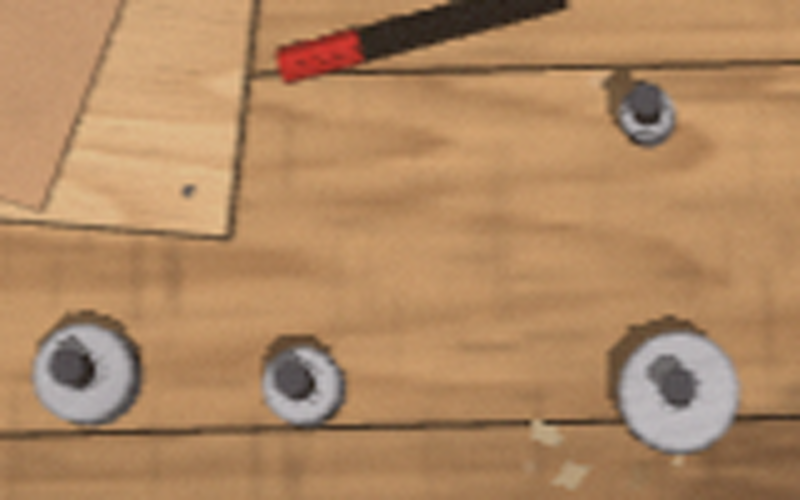

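View pics/c2.png

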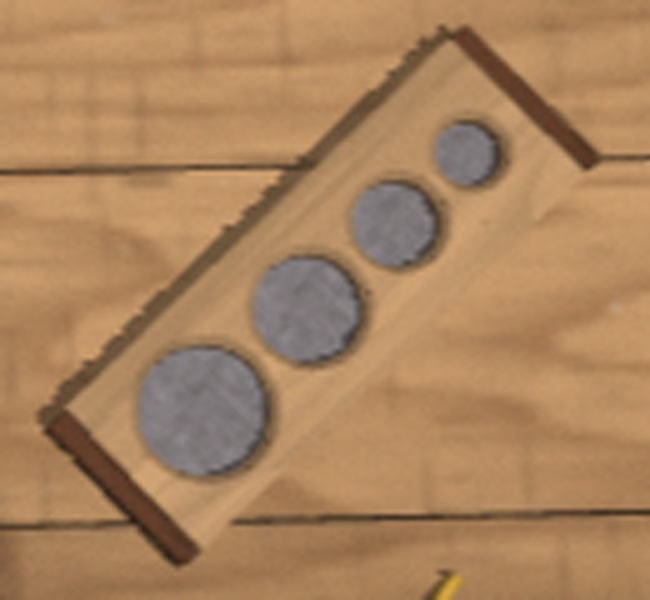

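```bash
cat > h.py <<'E'
import numpy as np,cv2
from bench import env
def ray(c,u,v,z):
    K,E=c["K"],c["extrinsics"]
    d=E[:3,:3]@np.array([(u-K[0,2])/K[0,0],-(v-K[1,2])/K[1,1],-1]); o=E[:3,3]
    return o+d*(z-o[2])/d[2]
def proj(c,p):
    E=c["extrinsics"];q=E[:3,:3].T@(np.array(p)-E[:3,3]);x=c["K"]@np.array([q[0],-q[1],-q[2]]);return x[:2]/x[2]
def blobs(c,roi,mask,amin,S=4):
    x0,y0,x1,y1=roi
    im=cv2.resize(c["pixels"][y0:y1,x0:x1],None,fx=S,fy=S,interpolation=cv2.INTER_CUBIC)
    m=cv2.morphologyEx(mask(im),cv2.MORPH_OPEN,np.ones((3,3),np.uint8))
    out=[]
    for k in cv2.findContours(m,cv2.RETR_EXTERNAL,cv2.CHAIN_APPROX_NONE)[0]:
        a=cv2.contourArea(k)
        if a>amin*S*S:
            k=cv2.convexHull(k); (u,v),ax,_=cv2.fitEllipse(k)
            out.append(((u+.5)/S-.5+x0,(v+.5)/S-.5+y0,ax[0]/S,ax[1]/S,a/S/S))
    return out
def gray(lo,hi,s=45):
    def f(im):
        h=cv2.cvtColor(im,cv2.COLOR_RGB2HSV); return cv2.inRange(h,(0,0,lo),(180,s,hi))
    return f
E
python3 - <<'E'
from h import *
c=env.capture("top")
for nm,lo,hi,z in(("body",120,255,.035),("shank",0,105,.065),("any",0,255,.035)):
  for roi in((190,230,218,262),(234,234,258,262),(304,180,324,204),(304,232,338,266)):
    for b in blobs(c,roi,gray(lo,hi,60),12):
        print(nm,np.round(b,1),ray(c,b[0],b[1],z).round(4), "dia mm",np.round(1000*np.array(b[2:4])/513*(1.21-z)*1.02,1))
P=[]
for b in blobs(c,(355,160,470,260),gray(60,255,50),60):
    p=ray(c,b[0],b[1],.017);P.append(p);print("nest",np.round(b,1),p.round(4),"dia",np.round(1000*np.array(b[2:4])/513*1.22,1))
P=np.array(P);print(np.linalg.norm(np.diff(P,axis=0),axis=1),np.arctan2(*(P[-1]-P[0])[[1,0]]))
E
```

```text
body [200.9 246.1  19.5  20.1 298.2] [0.4546 0.332  0.035 ] dia mm [45.5 46.9]
body [244.8 248.5  15.2  15.6 112.2] [0.4468 0.2317 0.035 ] dia mm [35.5 36.5]
body [314.  194.2   9.9  10.9  32.5] [0.5696 0.0711 0.035 ] dia mm [23.  25.5]
body [320.3 250.   24.2  24.5 449. ] [0.4395 0.0592 0.035 ] dia mm [56.5 57.2]
shank [205.4 247.3  13.9  17.6  21.6] [0.4489 0.3149 0.065 ] dia mm [31.6 40. ]
shank [199.2 244.8   8.1   9.7  49.8] [0.4549 0.329  0.065 ] dia mm [18.5 22.1]
shank [243.3 246.6   7.3  10.8  49.9] [0.4487 0.2306 0.065 ] dia mm [16.7 24.5]
shank [313.3 191.9   7.1   7.9  36.5] [0.5692 0.0722 0.065 ] dia mm [16.2 18. ]
shank [319.8 248.6   6.8   8.8  42.4] [0.4404 0.0602 0.065 ] dia mm [15.5 19.9]
any [201.8 246.4  20.4  21.6 335.1] [0.4539 0.33   0.035 ] dia mm [47.6 50.5]
any [245.2 248.8  15.7  16.7 198.5] [0.446  0.2307 0.035 ] dia mm [36.7 38.9]
any [314.  194.5  10.9  12.1  97.8] [0.5689 0.0712 0.035 ] dia mm [25.4 28.2]
any [320.3 250.   24.4  24.7 463.7] [0.4395 0.0593 0.035 ] dia mm [57.  57.7]
nest [390.1 231.7  25.2  25.9 501.6] [ 0.48   -0.1044  0.017 ] dia [60.  61.5]
nest [410.9 211.4  20.4  21.4 333.7] [ 0.5266 -0.1556  0.017 ] dia [48.6 51. ]
nest [428.3 194.4  15.9  16.9 205.1] [ 0.5663 -0.1989  0.017 ] dia [37.8 40.3]
nest [442.9 180.4  11.5  12.5 108.2] [ 0.5995 -0.2355  0.017 ] dia [27.4 29.7]
[0.06925169 0.05876728 0.04930949] -0.8313076281356784
```

```bash
cat >> h.py <<'E'
from scipy.spatial.transform import Rotation as R
T={'56':(.4395,.0592),'46':(.4546,.332),'36':(.447,.2317),'26':(.5695,.0711),'n56':(.480,-.1044),'n46':(.5266,-.1556),'n36':(.5663,-.1989),'n26':(.5995,-.2355)}
def rel(name,zg,frm=None):
    s=env.sense(); M=R.from_quat(s["eef_rot"]).as_matrix()
    p=s["ee_pos"] if frm is None else np.array([*T[frm[0]],frm[1]+.1473])
    d=np.array([*T[name],zg+.1473])-p
    print(frm,"->",name,zg,"xyz units",(M.T@d/.025).round(2), "tilt",M[:,0].round(4))
E
python3 - <<'E'
from h import *
s=env.sense(); M=R.from_quat(s["eef_rot"]).as_matrix();print(M.round(3))
a=np.arctan2(M[1,2],M[0,2]); want=np.pi/2-.8313
print("jaw ang",a,"want",want,"spin units",[(want+k*np.pi-a)/np.radians(6)*-1 for k in(-1,0,1)])
rel('46',.15)
E
```

```text
[[-0.001 -0.928  0.372]
 [-0.001  0.372  0.928]
 [-1.     0.    -0.001]]
jaw ang 1.1899872529571778 want 0.7394963267948965 spin units [np.float64(34.301871463006385), np.float64(4.3018714630063855), np.float64(-25.69812853699361)]
None -> 46 0.15 xyz units [  4.28 -11.95  -1.91] tilt [-5.e-04 -7.e-04 -1.e+00]
```

>>> servo_tool(
  commands=[
    {"fingers": 0.3, "x": 0.3, "y": -1.2, "z": -0.2, "spin": 0.5},
    {"fingers": 0.3, "x": 0.9, "y": -2.7, "z": -0.45, "spin": 1.2},
    {"fingers": 0.3, "x": 1.6, "y": -4.3, "z": -0.7, "spin": 2},
    {"fingers": 0.3, "x": 2.3, "y": -5.9, "z": -1, "spin": 2.8},
    {"fingers": 0.3, "x": 2.9, "y": -7.5, "z": -1.3, "spin": 3.5},
    {"fingers": 0.3, "x": 3.5, "y": -9.1, "z": -1.5, "spin": 4},
    {"fingers": 0.3, "x": 4, "y": -10.7, "z": -1.7, "spin": 4.3},
    {"fingers": 0.3, "x": 4.28, "y": -11.95, "z": -1.91, "spin": 4.3},
  ],
  newtons=25,
)

```text
t: 0.82
ee_pos: [0.4561, 0.3307, 0.2964]
eef_rot: [-0.255, 0.66, 0.255, 0.659]
ft_force: [0.1, 0.5, 0.2]
opening: 0.0573
```

>>> servo_tool(
  commands=[
    {"fingers": 0.3},
    {"fingers": 0.3},
    {"fingers": 0.3},
    {"fingers": 0.3},
    {"fingers": 0.3},
    {"fingers": 0.3},
    {"fingers": 0.3},
    {"fingers": 0.3},
  ],
)

```text
$.commands[0]: bad value
```

Run:
```python
from h import *
rel('46',.057)
for f,t in((('46',.16),('n46',.16)),(('n46',.16),('36',.16)),(('36',.16),('n36',.16)),(('n36',.16),('56',.16)),(('56',.16),('n56',.16)),(('n56',.16),('26',.16)),(('26',.16),('n26',.16))): rel(*t,frm=f)
s=env.sense();M=R.from_quat(s["eef_rot"]).as_matrix();print(M.round(4),s["opening"],s["t"],s["ee_pos"])
for n in("top","scene"):
    c=env.capture(n); cv2.imwrite(f"pics/{n}1.png",c["pixels"][:,:,::-1])
```

```text
None -> 46 0.057 xyz units [ 3.68  0.08 -0.01] tilt [-1.3e-03 -5.0e-04 -1.0e+00]
('46', 0.16) -> n46 0.16 xyz units [ 1.000e-02 -1.637e+01 -1.099e+01] tilt [-1.3e-03 -5.0e-04 -1.0e+00]
('n46', 0.16) -> 36 0.16 xyz units [-0.   13.6   8.07] tilt [-1.3e-03 -5.0e-04 -1.0e+00]
('36', 0.16) -> n36 0.16 xyz units [  0.   -15.95  -8.06] tilt [-1.3e-03 -5.0e-04 -1.0e+00]
('n36', 0.16) -> 56 0.16 xyz units [ 0.   11.05  3.19] tilt [-1.3e-03 -5.0e-04 -1.0e+00]
('56', 0.16) -> n56 0.16 xyz units [ 0.   -5.93 -3.2 ] tilt [-1.3e-03 -5.0e-04 -1.0e+00]
('n56', 0.16) -> 26 0.16 xyz units [-0.01  2.79  7.37] tilt [-1.3e-03 -5.0e-04 -1.0e+00]
('26', 0.16) -> n26 0.16 xyz units [ 0.   -9.88 -7.36] tilt [-1.3e-03 -5.0e-04 -1.0e+00]
[[-1.300e-03 -6.727e-01  7.399e-01]
 [-5.000e-04  7.399e-01  6.727e-01]
 [-1.000e+00  5.000e-04 -1.300e-03]] 0.057292651597741336 0.8167 [0.45610587 0.33071798 0.29641753]
```

View pics/scene1.png

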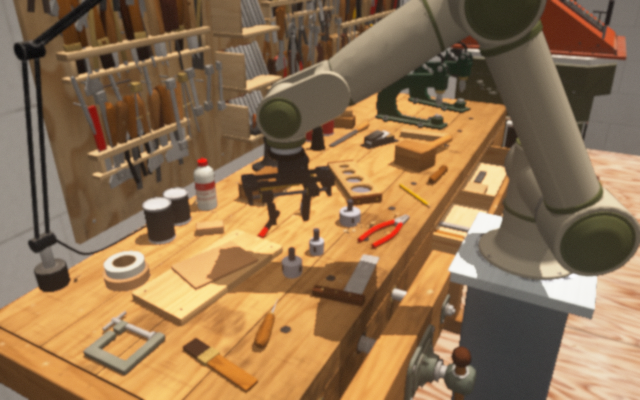

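The scene view shows the gripper, with tips near (275,215), above and behind the 46 cutter at (292,262). I'll check that this agrees with the projection.

```bash
python3 - <<'E'
from h import *
c=env.capture("scene");s=env.sense();M=R.from_quat(s["eef_rot"]).as_matrix()
print("tips",[proj(c,s["ee_pos"]+M@[.166,0,k*.03]).round(0) for k in(-1,1)])
for n in('46','36','56','26'): print(n,"shank top",proj(c,(*T[n],.065)).round(1),"body mid",proj(c,(*T[n],.0)).round(1))
E
python3 -c "
import cv2
im=cv2.imread('pics/scene1.png')[190:290,250:380]
cv2.imwrite('pics/c3.png',cv2.resize(im,None,fx=6,fy=6,interpolation=cv2.INTER_CUBIC))"
```

```text
tips [array([303., 220.]), array([275., 224.])]
46 shank top [290.5 248.5] body mid [291.5 273.1]
36 shank top [315.2 229.1] body mid [315.6 252.6]
56 shank top [349.2 200.6] body mid [348.8 222.4]
26 shank top [303.7 192.6] body mid [304.2 213.9]
```

View pics/c3.png

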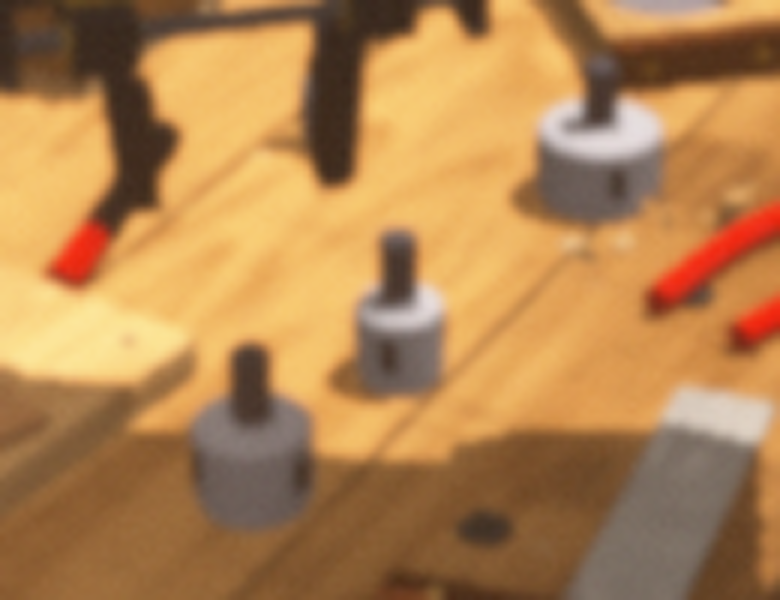

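The scene view agrees with my top-view positions to about 1 px: shank tops at (292,249), (316,230) and (350,201). Next I descend on the 46 and grip it.

>>> servo_tool(
  commands=[
    {"fingers": 0.3, "x": 0.5, "y": 0.08, "z": 0, "spin": 0},
    {"fingers": 0.3, "x": 1.1, "y": 0.08, "z": 0, "spin": 0},
    {"fingers": 0.2, "x": 1.8, "y": 0.08, "z": 0, "spin": 0},
    {"fingers": 0.1, "x": 2.4, "y": 0.08, "z": 0, "spin": 0},
    {"fingers": 0, "x": 3.0, "y": 0.08, "z": 0, "spin": 0},
    {"fingers": 0, "x": 3.4, "y": 0.08, "z": 0, "spin": 0},
    {"fingers": 0, "x": 3.6, "y": 0.08, "z": 0, "spin": 0},
    {"fingers": 0, "x": 3.68, "y": 0.08, "z": 0, "spin": 0},
  ],
)

```text
t: 1.63
ee_pos: [0.4529, 0.3339, 0.2054]
eef_rot: [-0.256, 0.659, 0.256, 0.659]
ft_force: [0.1, -0.1, -0.3]
opening: 0.0439
```

>>> servo_tool(
  commands=[
    {"fingers": -0.2, "x": 0, "y": 0, "z": 0, "spin": 0},
    {"fingers": -0.4, "x": 0, "y": 0, "z": 0, "spin": 0},
    {"fingers": -0.5, "x": 0, "y": 0, "z": 0, "spin": 0},
    {"fingers": -0.6, "x": 0, "y": 0, "z": 0, "spin": 0},
    {"fingers": -0.7, "x": 0, "y": 0, "z": 0, "spin": 0},
    {"fingers": -1, "x": 0, "y": 0, "z": 0, "spin": 0},
    {"fingers": -1, "x": 0, "y": 0, "z": 0, "spin": 0},
    {"fingers": -1, "x": 0, "y": 0, "z": 0, "spin": 0},
  ],
)

```text
t: 2.3
ee_pos: [0.4535, 0.3336, 0.2062]
eef_rot: [-0.256, 0.659, 0.256, 0.66]
ft_force: [0.5, -0.2, 4.7]
opening: 0.0144
```

>>> servo_tool(
  commands=[
    {"fingers": -1, "x": -0.1, "y": 0, "z": 0, "spin": 0},
    {"fingers": -1, "x": -0.4, "y": 0, "z": 0, "spin": 0},
    {"fingers": -1, "x": -0.9, "y": 0, "z": 0, "spin": 0},
    {"fingers": -1, "x": -1.6, "y": 0, "z": 0, "spin": 0},
    {"fingers": -1, "x": -2.4, "y": 0, "z": 0, "spin": 0},
    {"fingers": -1, "x": -3.2, "y": 0, "z": 0, "spin": 0},
    {"fingers": -1, "x": -3.8, "y": 0, "z": 0, "spin": 0},
    {"fingers": -1, "x": -4, "y": 0, "z": 0, "spin": 0},
  ],
  newtons=40,
)

```text
t: 2.97
ee_pos: [0.4535, 0.3336, 0.3082]
eef_rot: [-0.256, 0.658, 0.256, 0.66]
ft_force: [0.8, 0.6, -2.8]
opening: 0.014
```

Run:
```python
from h import *
rel('n46',.16)
c=env.capture("scene");s=env.sense();print(s["ft_force"],s["opening"],s["ee_pos"])
u,v=proj(c,s["ee_pos"]-[0,0,.17]).astype(int);print(u,v)
cv2.imwrite("pics/c4.png",cv2.resize(c["pixels"][v-40:v+50,u-60:u+60,::-1],None,fx=5,fy=5,interpolation=cv2.INTER_CUBIC))
```

```text
None -> n46 0.16 xyz units [  0.02 -16.42 -11.03] tilt [ 0.003   0.0013 -1.    ]
[ 0.9392021   0.50966602 -0.85693003] 0.014497012268061122 [0.45348463 0.33355548 0.30779484]
289 219
```

View pics/c4.png

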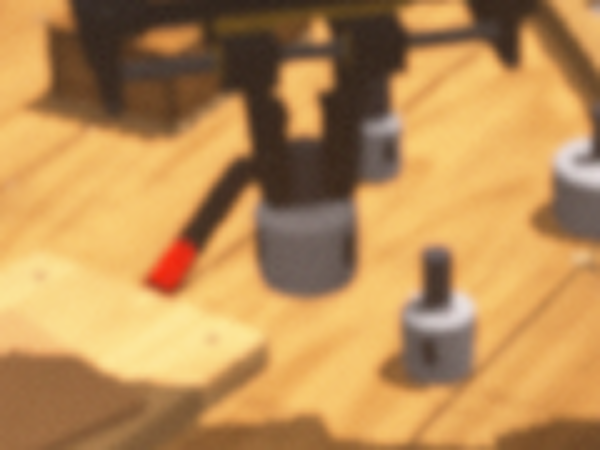

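>>> servo_tool(
  commands=[
    {"fingers": -1, "x": -0.1, "y": -0.3, "z": -0.2, "spin": 0},
    {"fingers": -1, "x": -0.2, "y": -1.0, "z": -0.7, "spin": 0},
    {"fingers": -1, "x": -0.2, "y": -2.0, "z": -1.35, "spin": 0},
    {"fingers": -1, "x": -0.2, "y": -3.1, "z": -2.1, "spin": 0},
    {"fingers": -1, "x": -0.2, "y": -4.2, "z": -2.8, "spin": 0},
    {"fingers": -1, "x": -0.2, "y": -5.3, "z": -3.55, "spin": 0},
    {"fingers": -1, "x": -0.2, "y": -6.4, "z": -4.3, "spin": 0},
    {"fingers": -1, "x": -0.2, "y": -7.5, "z": -5.0, "spin": 0},
  ],
)

```text
t: 3.68
ee_pos: [0.4869, 0.1086, 0.3096]
eef_rot: [-0.255, 0.66, 0.256, 0.658]
ft_force: [0.5, -0.1, -2.0]
opening: 0.0138
```

>>> servo_tool(
  commands=[
    {"fingers": -1, "x": 0, "y": -1.1, "z": -0.75, "spin": 0},
    {"fingers": -1, "x": 0, "y": -2.2, "z": -1.5, "spin": 0},
    {"fingers": -1, "x": 0, "y": -3.4, "z": -2.3, "spin": 0},
    {"fingers": -1, "x": 0, "y": -4.6, "z": -3.1, "spin": 0},
    {"fingers": -1, "x": 0, "y": -5.8, "z": -3.9, "spin": 0},
    {"fingers": -1, "x": 0, "y": -7.0, "z": -4.7, "spin": 0},
    {"fingers": -1, "x": 0, "y": -8.1, "z": -5.5, "spin": 0},
    {"fingers": -1, "x": 0.1, "y": -8.87, "z": -6.0, "spin": 0},
  ],
)

```text
t: 4.35
ee_pos: [0.5255, -0.1575, 0.3073]
eef_rot: [-0.255, 0.66, 0.255, 0.659]
ft_force: [1.0, 0.4, -1.2]
opening: 0.0142
```

>>> servo_tool(
  commands=[
    {"fingers": -1, "x": 0.3, "y": 0, "z": 0, "spin": 0},
    {"fingers": -1, "x": 0.6, "y": 0, "z": 0, "spin": 0},
    {"fingers": -1, "x": 0.9, "y": 0, "z": 0, "spin": 0},
    {"fingers": -1, "x": 1.2, "y": 0, "z": 0, "spin": 0},
    {"fingers": -1, "x": 1.5, "y": 0, "z": 0, "spin": 0},
    {"fingers": -1, "x": 1.5, "y": 0, "z": 0, "spin": 0},
    {"fingers": -1, "x": 1.5, "y": 0, "z": 0, "spin": 0},
    {"fingers": -1, "x": 1.5, "y": 0, "z": 0, "spin": 0},
  ],
)

```text
t: 5.02
ee_pos: [0.5262, -0.1539, 0.271]
eef_rot: [-0.256, 0.659, 0.256, 0.659]
ft_force: [-0.3, 0.3, -2.5]
opening: 0.0142
```

Run:
```python
from h import *
rel('n46',.0708)
c=env.capture("scene");s=env.sense();print(s["ft_force"],s["opening"],s["ee_pos"],s["t"])
u,v=proj(c,s["ee_pos"]-[0,0,.17]).astype(int);print(u,v)
cv2.imwrite("pics/c5.png",cv2.resize(c["pixels"][v-40:v+50,u-60:u+60,::-1],None,fx=5,fy=5,interpolation=cv2.INTER_CUBIC))
```

```text
None -> n46 0.0708 xyz units [ 2.12 -0.06 -0.04] tilt [ 5.e-04 -3.e-04 -1.e+00]
[-0.44801506  0.07062705 -1.97826875] 0.013970198968134527 [ 0.52624735 -0.153975    0.27113613] 5.0667
353 155
```

View pics/c5.png

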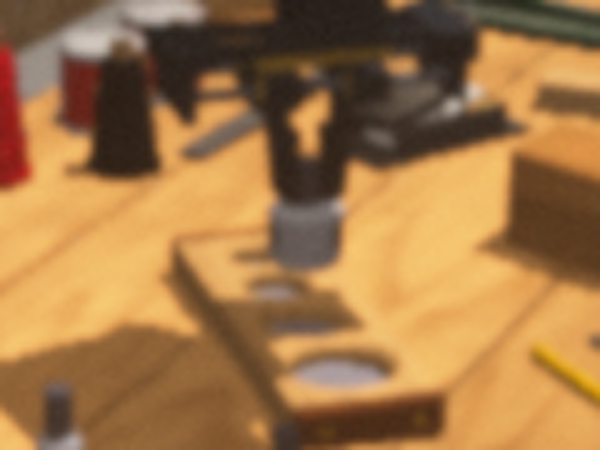

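The 46 hangs level above its nest, so I lower it slowly.

>>> servo_tool(
  commands=[
    {"fingers": -1, "x": 0.2, "y": 0, "z": 0, "spin": 0},
    {"fingers": -1, "x": 0.5, "y": 0, "z": 0, "spin": 0},
    {"fingers": -1, "x": 0.8, "y": 0, "z": 0, "spin": 0},
    {"fingers": -1, "x": 1.1, "y": 0, "z": 0, "spin": 0},
    {"fingers": -1, "x": 1.35, "y": 0, "z": 0, "spin": 0},
    {"fingers": -1, "x": 1.55, "y": 0, "z": 0, "spin": 0},
    {"fingers": -1, "x": 1.7, "y": 0, "z": 0, "spin": 0},
    {"fingers": -1, "x": 1.8, "y": 0, "z": 0, "spin": 0},
  ],
)

```text
t: 5.73
ee_pos: [0.5261, -0.1542, 0.2251]
eef_rot: [-0.255, 0.659, 0.256, 0.659]
ft_force: [0.1, 0.0, -2.4]
opening: 0.0139
```

>>> servo_tool(
  commands=[
    {"fingers": -1, "x": 0.04, "y": 0, "z": 0, "spin": 0},
    {"fingers": -1, "x": 0.08, "y": 0, "z": 0, "spin": 0},
    {"fingers": -1, "x": 0.12, "y": 0, "z": 0, "spin": 0},
    {"fingers": -1, "x": 0.16, "y": 0, "z": 0, "spin": 0},
    {"fingers": -1, "x": 0.2, "y": 0, "z": 0, "spin": 0},
    {"fingers": -1, "x": 0.24, "y": 0, "z": 0, "spin": 0},
    {"fingers": -1, "x": 0.28, "y": 0, "z": 0, "spin": 0},
    {"fingers": -1, "x": 0.3, "y": 0, "z": 0, "spin": 0},
  ],
)

```text
t: 6.4
ee_pos: [0.5261, -0.1542, 0.2182]
eef_rot: [-0.256, 0.659, 0.256, 0.659]
ft_force: [-1.5, -0.1, 4.5]
opening: 0.014
```

Contact came at TCP z 0.2182, the expected height: floor 0.012 plus grip height 0.206. Release, rise and go to the 36.

>>> servo_tool(
  commands=[
    {"fingers": -0.6, "x": 0, "y": 0, "z": 0, "spin": 0},
    {"fingers": -0.5, "x": 0, "y": 0, "z": 0, "spin": 0},
    {"fingers": -0.4, "x": 0, "y": 0, "z": 0, "spin": 0},
    {"fingers": -0.3, "x": 0, "y": 0, "z": 0, "spin": 0},
    {"fingers": -0.2, "x": 0, "y": 0, "z": 0, "spin": 0},
    {"fingers": -0.1, "x": 0, "y": 0, "z": 0, "spin": 0},
    {"fingers": 0, "x": 0, "y": 0, "z": 0, "spin": 0},
    {"fingers": 0, "x": 0, "y": 0, "z": 0, "spin": 0},
  ],
)

```text
t: 7.07
ee_pos: [0.5261, -0.1542, 0.2182]
eef_rot: [-0.256, 0.659, 0.256, 0.659]
ft_force: [0.3, 0.4, 0.0]
opening: 0.0445
```

>>> servo_tool(
  commands=[
    {"fingers": 0, "x": -0.2, "y": 0, "z": 0, "spin": 0},
    {"fingers": 0, "x": -0.6, "y": 0, "z": 0, "spin": 0},
    {"fingers": 0, "x": -1.2, "y": 0, "z": 0, "spin": 0},
    {"fingers": 0, "x": -1.9, "y": 0, "z": 0, "spin": 0},
    {"fingers": 0, "x": -2.6, "y": 0, "z": 0, "spin": 0},
    {"fingers": 0, "x": -3.2, "y": 0, "z": 0, "spin": 0},
    {"fingers": 0, "x": -3.5, "y": 0, "z": 0, "spin": 0},
    {"fingers": 0, "x": -3.6, "y": 0, "z": 0, "spin": 0},
  ],
)

```text
t: 7.73
ee_pos: [0.5262, -0.1542, 0.3101]
eef_rot: [-0.256, 0.659, 0.255, 0.66]
ft_force: [-0.2, -0.2, -0.1]
opening: 0.0442
```

>>> servo_tool(
  commands=[
    {"fingers": 0, "x": 0, "y": 0.5, "z": 0.3, "spin": 0},
    {"fingers": 0, "x": 0, "y": 1.4, "z": 0.85, "spin": 0},
    {"fingers": 0, "x": 0, "y": 2.5, "z": 1.5, "spin": 0},
    {"fingers": 0, "x": 0, "y": 3.6, "z": 2.15, "spin": 0},
    {"fingers": 0, "x": 0, "y": 4.7, "z": 2.8, "spin": 0},
    {"fingers": 0, "x": 0, "y": 5.8, "z": 3.45, "spin": 0},
    {"fingers": 0, "x": 0, "y": 6.9, "z": 4.1, "spin": 0},
    {"fingers": 0, "x": 0, "y": 8.0, "z": 4.75, "spin": 0},
  ],
)

```text
t: 8.4
ee_pos: [0.4777, 0.0758, 0.3074]
eef_rot: [-0.255, 0.66, 0.256, 0.659]
ft_force: [0.6, 0.3, -0.1]
opening: 0.0441
```

>>> servo_tool(
  commands=[
    {"fingers": 0, "x": 0, "y": 1.0, "z": 0.6, "spin": 0},
    {"fingers": 0, "x": 0, "y": 2.0, "z": 1.2, "spin": 0},
    {"fingers": 0, "x": 0, "y": 3.0, "z": 1.8, "spin": 0},
    {"fingers": 0, "x": 0, "y": 4.0, "z": 2.4, "spin": 0},
    {"fingers": 0, "x": 0, "y": 4.9, "z": 2.9, "spin": 0},
    {"fingers": 0, "x": 0, "y": 5.4, "z": 3.2, "spin": 0},
    {"fingers": 0, "x": 0, "y": 5.55, "z": 3.3, "spin": 0},
    {"fingers": 0, "x": 0, "y": 5.55, "z": 3.3, "spin": 0},
  ],
)

```text
t: 9.07
ee_pos: [0.4456, 0.2327, 0.3075]
eef_rot: [-0.256, 0.66, 0.256, 0.659]
ft_force: [-0.1, -0.7, -0.2]
opening: 0.0442
```

Run:
```python
from h import *
rel('36',.0595)
c=env.capture("scene");cv2.imwrite("pics/c6.png",cv2.resize(c["pixels"][120:270,270:450,::-1],None,fx=4,fy=4,interpolation=cv2.INTER_CUBIC))
```

```text
None -> 36 0.0595 xyz units [ 4.03 -0.07  0.02] tilt [-1.4e-03 -3.0e-04 -1.0e+00]
```

View pics/c6.png

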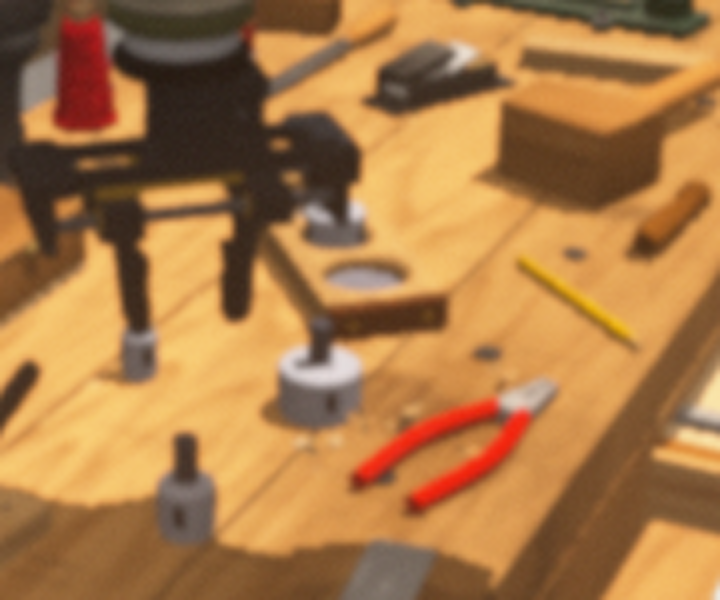

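The crop shows the 46 seated in its nest at (333,222) and the 36 below the jaws at (185,490). Now I grip the 36.

>>> servo_tool(
  commands=[
    {"fingers": 0, "x": 0.5, "y": -0.05, "z": 0, "spin": 0},
    {"fingers": 0, "x": 1.2, "y": -0.05, "z": 0, "spin": 0},
    {"fingers": 0, "x": 2.0, "y": -0.05, "z": 0, "spin": 0},
    {"fingers": 0, "x": 2.8, "y": -0.05, "z": 0, "spin": 0},
    {"fingers": 0, "x": 3.4, "y": -0.05, "z": 0, "spin": 0},
    {"fingers": 0, "x": 3.8, "y": -0.05, "z": 0, "spin": 0},
    {"fingers": 0, "x": 4.0, "y": -0.05, "z": 0, "spin": 0},
    {"fingers": 0, "x": 4.02, "y": -0.05, "z": 0, "spin": 0},
  ],
  newtons=25,
)

```text
t: 9.78
ee_pos: [0.4473, 0.2302, 0.2071]
eef_rot: [-0.255, 0.66, 0.255, 0.659]
ft_force: [0.0, 0.2, 0.0]
opening: 0.044
```

>>> servo_tool(
  commands=[
    {"fingers": -0.2, "x": 0, "y": 0, "z": 0, "spin": 0},
    {"fingers": -0.4, "x": 0, "y": 0, "z": 0, "spin": 0},
    {"fingers": -0.5, "x": 0, "y": 0, "z": 0, "spin": 0},
    {"fingers": -0.6, "x": 0, "y": 0, "z": 0, "spin": 0},
    {"fingers": -0.7, "x": 0, "y": 0, "z": 0, "spin": 0},
    {"fingers": -1, "x": 0, "y": 0, "z": 0, "spin": 0},
    {"fingers": -1, "x": 0, "y": 0, "z": 0, "spin": 0},
    {"fingers": -1, "x": 0, "y": 0, "z": 0, "spin": 0},
  ],
)

```text
t: 10.45
ee_pos: [0.4475, 0.2309, 0.2081]
eef_rot: [-0.256, 0.659, 0.256, 0.66]
ft_force: [0.6, 0.7, 3.7]
opening: 0.0145
```

>>> servo_tool(
  commands=[
    {"fingers": -1, "x": -0.1, "y": 0, "z": 0, "spin": 0},
    {"fingers": -1, "x": -0.4, "y": 0, "z": 0, "spin": 0},
    {"fingers": -1, "x": -0.9, "y": 0, "z": 0, "spin": 0},
    {"fingers": -1, "x": -1.6, "y": 0, "z": 0, "spin": 0},
    {"fingers": -1, "x": -2.5, "y": 0, "z": 0, "spin": 0},
    {"fingers": -1, "x": -3.4, "y": 0, "z": 0, "spin": 0},
    {"fingers": -1, "x": -4.2, "y": 0, "z": 0, "spin": 0},
    {"fingers": -1, "x": -4.5, "y": 0, "z": 0, "spin": 0},
  ],
  newtons=40,
)

```text
t: 11.12
ee_pos: [0.4474, 0.2309, 0.323]
eef_rot: [-0.256, 0.658, 0.255, 0.661]
ft_force: [0.9, 0.1, -0.7]
opening: 0.0142
```

>>> servo_tool(
  commands=[
    {"fingers": -1, "x": 0, "y": -0.5, "z": -0.25, "spin": 0},
    {"fingers": -1, "x": 0, "y": -1.4, "z": -0.7, "spin": 0},
    {"fingers": -1, "x": 0, "y": -2.4, "z": -1.2, "spin": 0},
    {"fingers": -1, "x": 0, "y": -3.5, "z": -1.75, "spin": 0},
    {"fingers": -1, "x": 0, "y": -4.6, "z": -2.3, "spin": 0},
    {"fingers": -1, "x": 0, "y": -5.7, "z": -2.9, "spin": 0},
    {"fingers": -1, "x": 0, "y": -6.8, "z": -3.45, "spin": 0},
    {"fingers": -1, "x": 0, "y": -7.9, "z": -4.0, "spin": 0},
  ],
)

```text
t: 11.78
ee_pos: [0.5065, 0.016, 0.3197]
eef_rot: [-0.255, 0.66, 0.256, 0.659]
ft_force: [0.6, 0.5, -0.8]
opening: 0.0141
```

>>> servo_tool(
  commands=[
    {"fingers": -1, "x": 0, "y": -1.1, "z": -0.55, "spin": 0},
    {"fingers": -1, "x": 0, "y": -2.3, "z": -1.15, "spin": 0},
    {"fingers": -1, "x": 0, "y": -3.5, "z": -1.75, "spin": 0},
    {"fingers": -1, "x": 0, "y": -4.7, "z": -2.35, "spin": 0},
    {"fingers": -1, "x": 0, "y": -5.9, "z": -2.95, "spin": 0},
    {"fingers": -1, "x": 0, "y": -7.0, "z": -3.5, "spin": 0},
    {"fingers": -1, "x": 0, "y": -7.8, "z": -3.95, "spin": 0},
    {"fingers": -1, "x": 0, "y": -8.05, "z": -4.06, "spin": 0},
  ],
)

```text
t: 12.45
ee_pos: [0.5672, -0.2026, 0.3192]
eef_rot: [-0.255, 0.66, 0.255, 0.659]
ft_force: [1.0, -0.5, -1.3]
opening: 0.0145
```

>>> servo_tool(
  commands=[
    {"fingers": -1, "x": 0.1, "y": 0, "z": 0, "spin": 0},
    {"fingers": -1, "x": 0.4, "y": 0, "z": 0, "spin": 0},
    {"fingers": -1, "x": 0.8, "y": 0, "z": 0, "spin": 0},
    {"fingers": -1, "x": 1.2, "y": 0, "z": 0, "spin": 0},
    {"fingers": -1, "x": 1.6, "y": 0, "z": 0, "spin": 0},
    {"fingers": -1, "x": 1.9, "y": 0, "z": 0, "spin": 0},
    {"fingers": -1, "x": 2.0, "y": 0, "z": 0, "spin": 0},
    {"fingers": -1, "x": 2.0, "y": 0, "z": 0, "spin": 0},
  ],
)

```text
t: 13.12
ee_pos: [0.5672, -0.1993, 0.2693]
eef_rot: [-0.255, 0.66, 0.256, 0.659]
ft_force: [0.6, -0.5, -0.6]
opening: 0.0141
```

Run:
```python
from h import *
rel('n36',.0728)
s=env.sense();print(s["ft_force"],s["opening"],s["ee_pos"],s["t"])
```

```text
None -> n36 0.0728 xyz units [ 1.97  0.03 -0.01] tilt [-1.3e-03  7.0e-04 -1.0e+00]
[ 0.64906263 -0.47194993 -0.58522841] 0.0141333783389161 [ 0.56716095 -0.19930429  0.26932467] 13.1167
```

>>> servo_tool(
  commands=[
    {"fingers": -1, "x": 0.2, "y": 0.03, "z": 0, "spin": 0},
    {"fingers": -1, "x": 0.5, "y": 0.03, "z": 0, "spin": 0},
    {"fingers": -1, "x": 0.8, "y": 0.03, "z": 0, "spin": 0},
    {"fingers": -1, "x": 1.1, "y": 0.03, "z": 0, "spin": 0},
    {"fingers": -1, "x": 1.3, "y": 0.03, "z": 0, "spin": 0},
    {"fingers": -1, "x": 1.45, "y": 0.03, "z": 0, "spin": 0},
    {"fingers": -1, "x": 1.55, "y": 0.03, "z": 0, "spin": 0},
    {"fingers": -1, "x": 1.65, "y": 0.03, "z": 0, "spin": 0},
  ],
)

```text
t: 13.78
ee_pos: [0.5668, -0.1991, 0.2287]
eef_rot: [-0.256, 0.659, 0.256, 0.659]
ft_force: [-0.1, 0.6, -0.7]
opening: 0.0138
```

>>> servo_tool(
  commands=[
    {"fingers": -1, "x": 0.04, "y": 0, "z": 0, "spin": 0},
    {"fingers": -1, "x": 0.08, "y": 0, "z": 0, "spin": 0},
    {"fingers": -1, "x": 0.12, "y": 0, "z": 0, "spin": 0},
    {"fingers": -1, "x": 0.16, "y": 0, "z": 0, "spin": 0},
    {"fingers": -1, "x": 0.2, "y": 0, "z": 0, "spin": 0},
    {"fingers": -1, "x": 0.24, "y": 0, "z": 0, "spin": 0},
    {"fingers": -1, "x": 0.28, "y": 0, "z": 0, "spin": 0},
    {"fingers": -1, "x": 0.31, "y": 0, "z": 0, "spin": 0},
  ],
)

```text
t: 14.45
ee_pos: [0.5667, -0.199, 0.2211]
eef_rot: [-0.256, 0.659, 0.256, 0.659]
ft_force: [-0.5, 0.6, -1.2]
opening: 0.0141
```

>>> servo_tool(
  commands=[
    {"fingers": -1, "x": 0.02, "y": 0, "z": 0, "spin": 0},
    {"fingers": -1, "x": 0.03, "y": 0, "z": 0, "spin": 0},
    {"fingers": -1, "x": 0.04, "y": 0, "z": 0, "spin": 0},
    {"fingers": -1, "x": 0.05, "y": 0, "z": 0, "spin": 0},
    {"fingers": -1, "x": 0.06, "y": 0, "z": 0, "spin": 0},
    {"fingers": -1, "x": 0.06, "y": 0, "z": 0, "spin": 0},
    {"fingers": -1, "x": 0.06, "y": 0, "z": 0, "spin": 0},
    {"fingers": -1, "x": 0.06, "y": 0, "z": 0, "spin": 0},
  ],
)

```text
t: 15.12
ee_pos: [0.5668, -0.199, 0.2201]
eef_rot: [-0.256, 0.659, 0.255, 0.659]
ft_force: [-0.4, 1.8, 3.5]
opening: 0.0141
```

>>> servo_tool(
  commands=[
    {"fingers": -0.6, "x": 0, "y": 0, "z": 0, "spin": 0},
    {"fingers": -0.5, "x": 0, "y": 0, "z": 0, "spin": 0},
    {"fingers": -0.4, "x": 0, "y": 0, "z": 0, "spin": 0},
    {"fingers": -0.3, "x": 0, "y": 0, "z": 0, "spin": 0},
    {"fingers": -0.2, "x": 0, "y": 0, "z": 0, "spin": 0},
    {"fingers": -0.1, "x": 0, "y": 0, "z": 0, "spin": 0},
    {"fingers": 0, "x": 0, "y": 0, "z": 0, "spin": 0},
    {"fingers": 0, "x": 0, "y": 0, "z": 0, "spin": 0},
  ],
)

```text
t: 15.78
ee_pos: [0.5667, -0.199, 0.2197]
eef_rot: [-0.256, 0.659, 0.256, 0.659]
ft_force: [-0.8, -0.4, 0.3]
opening: 0.0442
```

>>> servo_tool(
  commands=[
    {"fingers": 0, "x": -0.2, "y": 0, "z": 0, "spin": 0},
    {"fingers": 0, "x": -0.6, "y": 0, "z": 0, "spin": 0},
    {"fingers": 0, "x": -1.2, "y": 0, "z": 0, "spin": 0},
    {"fingers": 0, "x": -1.9, "y": 0, "z": 0, "spin": 0},
    {"fingers": 0, "x": -2.6, "y": 0, "z": 0, "spin": 0},
    {"fingers": 0, "x": -3.2, "y": 0, "z": 0, "spin": 0},
    {"fingers": 0, "x": -3.5, "y": 0, "z": 0, "spin": 0},
    {"fingers": 0, "x": -3.6, "y": 0, "z": 0, "spin": 0},
  ],
)

```text
t: 16.45
ee_pos: [0.5668, -0.199, 0.3117]
eef_rot: [-0.256, 0.659, 0.255, 0.66]
ft_force: [0.5, 1.0, 0.6]
opening: 0.0442
```

>>> servo_tool(
  commands=[
    {"fingers": 0, "x": 0, "y": 0.4, "z": 0.1, "spin": 0},
    {"fingers": 0, "x": 0, "y": 1.1, "z": 0.3, "spin": 0},
    {"fingers": 0, "x": 0, "y": 1.9, "z": 0.55, "spin": 0},
    {"fingers": 0, "x": 0, "y": 2.7, "z": 0.8, "spin": 0},
    {"fingers": 0, "x": 0, "y": 3.6, "z": 1.05, "spin": 0},
    {"fingers": 0, "x": 0, "y": 4.5, "z": 1.3, "spin": 0},
    {"fingers": 0, "x": 0, "y": 5.4, "z": 1.55, "spin": 0},
    {"fingers": 0, "x": 0, "y": 6.2, "z": 1.8, "spin": 0},
  ],
)

```text
t: 17.12
ee_pos: [0.4946, -0.0531, 0.3092]
eef_rot: [-0.255, 0.66, 0.256, 0.659]
ft_force: [-0.0, -0.4, 0.9]
opening: 0.044
```

>>> servo_tool(
  commands=[
    {"fingers": 0, "x": 0, "y": 0.9, "z": 0.25, "spin": 0},
    {"fingers": 0, "x": 0, "y": 1.8, "z": 0.5, "spin": 0},
    {"fingers": 0, "x": 0, "y": 2.7, "z": 0.75, "spin": 0},
    {"fingers": 0, "x": 0, "y": 3.6, "z": 1.0, "spin": 0},
    {"fingers": 0, "x": 0, "y": 4.4, "z": 1.25, "spin": 0},
    {"fingers": 0, "x": 0, "y": 4.8, "z": 1.36, "spin": 0},
    {"fingers": 0, "x": 0, "y": 4.87, "z": 1.38, "spin": 0},
    {"fingers": 0, "x": 0, "y": 4.87, "z": 1.38, "spin": 0},
  ],
)

```text
t: 17.78
ee_pos: [0.439, 0.059, 0.3097]
eef_rot: [-0.256, 0.659, 0.256, 0.659]
ft_force: [1.1, 0.3, -0.3]
opening: 0.044
```

Run:
```python
from h import *
rel('56',.0595);rel('n56',.16,('56',.16))
c=env.capture("scene");cv2.imwrite("pics/c7.png",cv2.resize(c["pixels"][100:250,270:450,::-1],None,fx=4,fy=4,interpolation=cv2.INTER_CUBIC))
```

```text
None -> 56 0.0595 xyz units [ 4.11 -0.01  0.02] tilt [-0.e+00 -1.e-04 -1.e+00]
('56', 0.16) -> n56 0.16 xyz units [ 0.   -5.92 -3.22] tilt [-0.e+00 -1.e-04 -1.e+00]
```

View pics/c7.png

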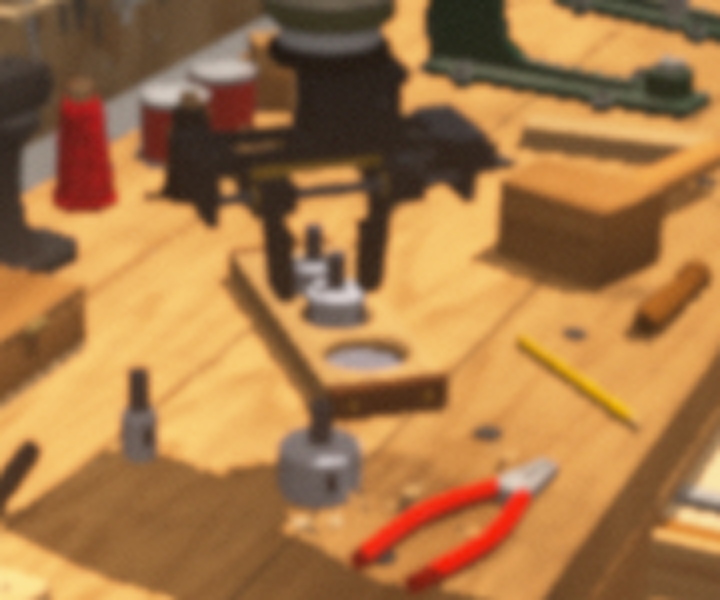

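The 46 and 36 both stand in the tray at (335,295) and (313,262), and the 56 is below the jaws at (320,450). Now I grip it.

>>> servo_tool(
  commands=[
    {"fingers": 0, "x": 0.5, "y": 0, "z": 0.02, "spin": 0},
    {"fingers": 0, "x": 1.2, "y": 0, "z": 0.02, "spin": 0},
    {"fingers": 0, "x": 2.0, "y": 0, "z": 0.02, "spin": 0},
    {"fingers": 0, "x": 2.8, "y": 0, "z": 0.02, "spin": 0},
    {"fingers": 0, "x": 3.4, "y": 0, "z": 0.02, "spin": 0},
    {"fingers": 0, "x": 3.8, "y": 0, "z": 0.02, "spin": 0},
    {"fingers": 0, "x": 4.0, "y": 0, "z": 0.02, "spin": 0},
    {"fingers": 0, "x": 4.1, "y": 0, "z": 0.02, "spin": 0},
  ],
  newtons=25,
)

```text
t: 18.5
ee_pos: [0.4396, 0.0586, 0.2066]
eef_rot: [-0.255, 0.66, 0.255, 0.659]
ft_force: [-0.7, 0.1, 0.2]
opening: 0.044
```

>>> servo_tool(
  commands=[
    {"fingers": -0.2, "x": 0, "y": 0, "z": 0, "spin": 0},
    {"fingers": -0.4, "x": 0, "y": 0, "z": 0, "spin": 0},
    {"fingers": -0.5, "x": 0, "y": 0, "z": 0, "spin": 0},
    {"fingers": -0.6, "x": 0, "y": 0, "z": 0, "spin": 0},
    {"fingers": -0.7, "x": 0, "y": 0, "z": 0, "spin": 0},
    {"fingers": -1, "x": 0, "y": 0, "z": 0, "spin": 0},
    {"fingers": -1, "x": 0, "y": 0, "z": 0, "spin": 0},
    {"fingers": -1, "x": 0, "y": 0, "z": 0, "spin": 0},
  ],
)

```text
t: 19.17
ee_pos: [0.4395, 0.0594, 0.2076]
eef_rot: [-0.256, 0.659, 0.255, 0.66]
ft_force: [0.6, 2.7, 3.1]
opening: 0.0141
```

>>> servo_tool(
  commands=[
    {"fingers": -1, "x": -0.1, "y": 0, "z": 0, "spin": 0},
    {"fingers": -1, "x": -0.4, "y": 0, "z": 0, "spin": 0},
    {"fingers": -1, "x": -0.9, "y": 0, "z": 0, "spin": 0},
    {"fingers": -1, "x": -1.6, "y": 0, "z": 0, "spin": 0},
    {"fingers": -1, "x": -2.5, "y": 0, "z": 0, "spin": 0},
    {"fingers": -1, "x": -3.4, "y": 0, "z": 0, "spin": 0},
    {"fingers": -1, "x": -4.2, "y": 0, "z": 0, "spin": 0},
    {"fingers": -1, "x": -4.5, "y": 0, "z": 0, "spin": 0},
  ],
  newtons=50,
)

```text
t: 19.83
ee_pos: [0.4392, 0.0593, 0.3222]
eef_rot: [-0.256, 0.658, 0.255, 0.66]
ft_force: [1.0, -0.1, -3.7]
opening: 0.0141
```

>>> servo_tool(
  commands=[
    {"fingers": -1, "x": 0, "y": -0.4, "z": -0.2, "spin": 0},
    {"fingers": -1, "x": 0, "y": -1.2, "z": -0.65, "spin": 0},
    {"fingers": -1, "x": 0, "y": -2.1, "z": -1.15, "spin": 0},
    {"fingers": -1, "x": 0, "y": -3.0, "z": -1.65, "spin": 0},
    {"fingers": -1, "x": 0, "y": -3.9, "z": -2.1, "spin": 0},
    {"fingers": -1, "x": 0, "y": -4.8, "z": -2.6, "spin": 0},
    {"fingers": -1, "x": 0, "y": -5.6, "z": -3.05, "spin": 0},
    {"fingers": -1, "x": 0, "y": -5.92, "z": -3.21, "spin": 0},
  ],
)

```text
t: 20.5
ee_pos: [0.4798, -0.1072, 0.3181]
eef_rot: [-0.255, 0.66, 0.255, 0.659]
ft_force: [-0.5, -0.1, -3.4]
opening: 0.014
```

>>> servo_tool(
  commands=[
    {"fingers": -1, "x": 0.1, "y": 0, "z": 0, "spin": 0},
    {"fingers": -1, "x": 0.4, "y": 0, "z": 0, "spin": 0},
    {"fingers": -1, "x": 0.8, "y": 0, "z": 0, "spin": 0},
    {"fingers": -1, "x": 1.2, "y": 0, "z": 0, "spin": 0},
    {"fingers": -1, "x": 1.6, "y": 0, "z": 0, "spin": 0},
    {"fingers": -1, "x": 1.9, "y": 0, "z": 0, "spin": 0},
    {"fingers": -1, "x": 2.0, "y": 0, "z": 0, "spin": 0},
    {"fingers": -1, "x": 2.0, "y": 0, "z": 0, "spin": 0},
  ],
)

```text
t: 21.17
ee_pos: [0.4797, -0.1038, 0.2689]
eef_rot: [-0.255, 0.66, 0.256, 0.659]
ft_force: [1.2, 0.0, -3.4]
opening: 0.014
```

Run:
```python
from h import *
rel('n56',.0728)
s=env.sense();print(s["ft_force"],s["opening"],s["ee_pos"],s["t"])
```

```text
None -> n56 0.0728 xyz units [ 1.95 -0.03 -0.  ] tilt [-1.3e-03  6.0e-04 -1.0e+00]
[ 1.22283011  0.0058459  -3.4260489 ] 0.013995761527290334 [ 0.47966116 -0.10383404  0.26894745] 21.1667
```

>>> servo_tool(
  commands=[
    {"fingers": -1, "x": 0.2, "y": -0.02, "z": 0, "spin": 0},
    {"fingers": -1, "x": 0.5, "y": -0.02, "z": 0, "spin": 0},
    {"fingers": -1, "x": 0.8, "y": -0.02, "z": 0, "spin": 0},
    {"fingers": -1, "x": 1.1, "y": -0.02, "z": 0, "spin": 0},
    {"fingers": -1, "x": 1.3, "y": -0.02, "z": 0, "spin": 0},
    {"fingers": -1, "x": 1.45, "y": -0.02, "z": 0, "spin": 0},
    {"fingers": -1, "x": 1.55, "y": -0.02, "z": 0, "spin": 0},
    {"fingers": -1, "x": 1.65, "y": -0.02, "z": 0, "spin": 0},
  ],
)

```text
t: 21.83
ee_pos: [0.4801, -0.1045, 0.2283]
eef_rot: [-0.256, 0.659, 0.256, 0.659]
ft_force: [1.0, 0.3, -4.4]
opening: 0.0137
```

>>> servo_tool(
  commands=[
    {"fingers": -1, "x": 0.05, "y": 0, "z": 0, "spin": 0},
    {"fingers": -1, "x": 0.1, "y": 0, "z": 0, "spin": 0},
    {"fingers": -1, "x": 0.15, "y": 0, "z": 0, "spin": 0},
    {"fingers": -1, "x": 0.2, "y": 0, "z": 0, "spin": 0},
    {"fingers": -1, "x": 0.25, "y": 0, "z": 0, "spin": 0},
    {"fingers": -1, "x": 0.29, "y": 0, "z": 0, "spin": 0},
    {"fingers": -1, "x": 0.33, "y": 0, "z": 0, "spin": 0},
    {"fingers": -1, "x": 0.33, "y": 0, "z": 0, "spin": 0},
  ],
)

```text
t: 22.5
ee_pos: [0.48, -0.1044, 0.2201]
eef_rot: [-0.256, 0.659, 0.256, 0.659]
ft_force: [-0.5, 0.2, -3.2]
opening: 0.0136
```

>>> servo_tool(
  commands=[
    {"fingers": -1, "x": 0.02, "y": 0, "z": 0, "spin": 0},
    {"fingers": -1, "x": 0.03, "y": 0, "z": 0, "spin": 0},
    {"fingers": -1, "x": 0.04, "y": 0, "z": 0, "spin": 0},
    {"fingers": -1, "x": 0.05, "y": 0, "z": 0, "spin": 0},
    {"fingers": -1, "x": 0.06, "y": 0, "z": 0, "spin": 0},
    {"fingers": -1, "x": 0.06, "y": 0, "z": 0, "spin": 0},
    {"fingers": -1, "x": 0.06, "y": 0, "z": 0, "spin": 0},
    {"fingers": -1, "x": 0.06, "y": 0, "z": 0, "spin": 0},
  ],
)

```text
t: 23.17
ee_pos: [0.4801, -0.1044, 0.2195]
eef_rot: [-0.256, 0.659, 0.256, 0.659]
ft_force: [-4.6, 1.7, 7.8]
opening: 0.0137
```

>>> servo_tool(
  commands=[
    {"fingers": -0.6, "x": 0, "y": 0, "z": 0, "spin": 0},
    {"fingers": -0.5, "x": 0, "y": 0, "z": 0, "spin": 0},
    {"fingers": -0.4, "x": 0, "y": 0, "z": 0, "spin": 0},
    {"fingers": -0.3, "x": 0, "y": 0, "z": 0, "spin": 0},
    {"fingers": -0.2, "x": 0, "y": 0, "z": 0, "spin": 0},
    {"fingers": -0.1, "x": 0, "y": 0, "z": 0, "spin": 0},
    {"fingers": 0, "x": 0, "y": 0, "z": 0, "spin": 0},
    {"fingers": 0, "x": 0, "y": 0, "z": 0, "spin": 0},
  ],
)

```text
t: 23.83
ee_pos: [0.4801, -0.1045, 0.2187]
eef_rot: [-0.256, 0.659, 0.256, 0.659]
ft_force: [0.1, -0.2, -0.2]
opening: 0.044
```

>>> servo_tool(
  commands=[
    {"fingers": 0, "x": -0.2, "y": 0, "z": 0, "spin": 0},
    {"fingers": 0, "x": -0.6, "y": 0, "z": 0, "spin": 0},
    {"fingers": 0, "x": -1.2, "y": 0, "z": 0, "spin": 0},
    {"fingers": 0, "x": -1.9, "y": 0, "z": 0, "spin": 0},
    {"fingers": 0, "x": -2.6, "y": 0, "z": 0, "spin": 0},
    {"fingers": 0, "x": -3.2, "y": 0, "z": 0, "spin": 0},
    {"fingers": 0, "x": -3.5, "y": 0, "z": 0, "spin": 0},
    {"fingers": 0, "x": -3.6, "y": 0, "z": 0, "spin": 0},
  ],
)

```text
t: 24.5
ee_pos: [0.4802, -0.1045, 0.3104]
eef_rot: [-0.256, 0.659, 0.255, 0.66]
ft_force: [0.1, 0.3, -0.1]
opening: 0.044
```

>>> servo_tool(
  commands=[
    {"fingers": 0, "x": 0, "y": 0.15, "z": 0.4, "spin": 0},
    {"fingers": 0, "x": 0, "y": 0.5, "z": 1.3, "spin": 0},
    {"fingers": 0, "x": 0, "y": 0.9, "z": 2.4, "spin": 0},
    {"fingers": 0, "x": 0, "y": 1.35, "z": 3.6, "spin": 0},
    {"fingers": 0, "x": 0, "y": 1.8, "z": 4.8, "spin": 0},
    {"fingers": 0, "x": 0, "y": 2.3, "z": 6.0, "spin": 0},
    {"fingers": 0, "x": 0, "y": 2.65, "z": 7.0, "spin": 0},
    {"fingers": 0, "x": 0, "y": 2.79, "z": 7.37, "spin": 0},
  ],
)

```text
t: 25.17
ee_pos: [0.5698, 0.0747, 0.3075]
eef_rot: [-0.256, 0.659, 0.257, 0.659]
ft_force: [-0.1, 0.6, -0.5]
opening: 0.044
```

>>> servo_tool(
  commands=[
    {"fingers": 0, "x": 0.2, "y": 0, "z": 0, "spin": 0},
    {"fingers": 0, "x": 0.4, "y": 0, "z": 0, "spin": 0},
    {"fingers": 0, "x": 0.6, "y": 0, "z": 0, "spin": 0},
    {"fingers": 0, "x": 0.8, "y": 0, "z": 0, "spin": 0},
    {"fingers": 0, "x": 1, "y": 0, "z": 0, "spin": 0},
    {"fingers": 0, "x": 1, "y": 0, "z": 0, "spin": 0},
    {"fingers": 0, "x": 1, "y": 0, "z": 0, "spin": 0},
    {"fingers": 0, "x": 1, "y": 0, "z": 0, "spin": 0},
  ],
)

```text
t: 25.83
ee_pos: [0.5692, 0.071, 0.2839]
eef_rot: [-0.256, 0.659, 0.255, 0.659]
ft_force: [1.1, 0.2, 0.7]
opening: 0.0439
```

Run:
```python
from h import *
rel('26',.0595);rel('n26',.16,('26',.16))
c=env.capture("scene");cv2.imwrite("pics/c8.png",cv2.resize(c["pixels"][100:250,270:450,::-1],None,fx=4,fy=4,interpolation=cv2.INTER_CUBIC))
```

```text
None -> 26 0.0595 xyz units [ 3.09 -0.01  0.01] tilt [ 3.e-04 -0.e+00 -1.e+00]
('26', 0.16) -> n26 0.16 xyz units [ 0.   -9.87 -7.38] tilt [ 3.e-04 -0.e+00 -1.e+00]
```

View pics/c8.png

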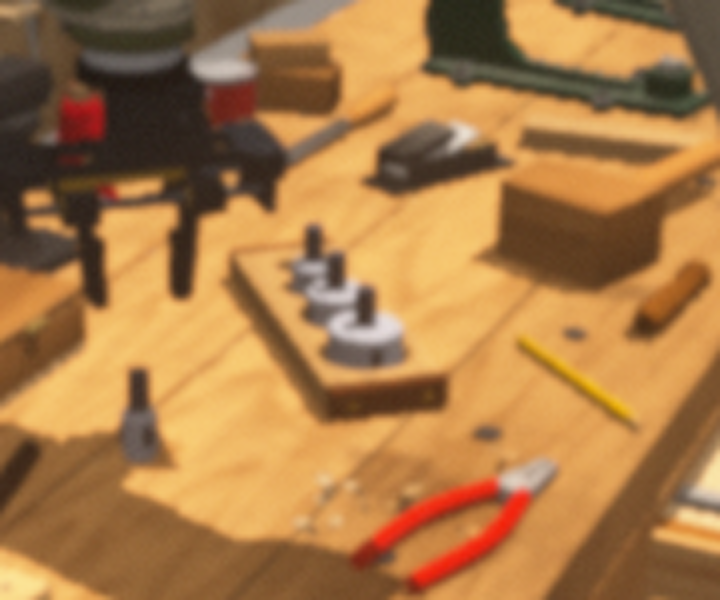

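Three are seated and the 26 is below the jaws at (138,415) in the crop.

>>> servo_tool(
  commands=[
    {"fingers": 0, "x": 0.4, "y": 0, "z": 0.01, "spin": 0},
    {"fingers": 0, "x": 0.9, "y": 0, "z": 0.01, "spin": 0},
    {"fingers": 0, "x": 1.5, "y": 0, "z": 0.01, "spin": 0},
    {"fingers": 0, "x": 2.1, "y": 0, "z": 0.01, "spin": 0},
    {"fingers": 0, "x": 2.6, "y": 0, "z": 0.01, "spin": 0},
    {"fingers": 0, "x": 2.9, "y": 0, "z": 0.01, "spin": 0},
    {"fingers": 0, "x": 3.05, "y": 0, "z": 0.01, "spin": 0},
    {"fingers": 0, "x": 3.08, "y": 0, "z": 0.01, "spin": 0},
  ],
  newtons=25,
)

```text
t: 26.55
ee_pos: [0.5693, 0.0714, 0.2061]
eef_rot: [-0.255, 0.66, 0.256, 0.659]
ft_force: [0.5, -0.0, 0.5]
opening: 0.0439
```

>>> servo_tool(
  commands=[
    {"fingers": -0.2, "x": 0, "y": 0, "z": 0, "spin": 0},
    {"fingers": -0.4, "x": 0, "y": 0, "z": 0, "spin": 0},
    {"fingers": -0.5, "x": 0, "y": 0, "z": 0, "spin": 0},
    {"fingers": -0.6, "x": 0, "y": 0, "z": 0, "spin": 0},
    {"fingers": -0.7, "x": 0, "y": 0, "z": 0, "spin": 0},
    {"fingers": -1, "x": 0, "y": 0, "z": 0, "spin": 0},
    {"fingers": -1, "x": 0, "y": 0, "z": 0, "spin": 0},
    {"fingers": -1, "x": 0, "y": 0, "z": 0, "spin": 0},
  ],
)

```text
t: 27.22
ee_pos: [0.5695, 0.0714, 0.207]
eef_rot: [-0.256, 0.659, 0.256, 0.66]
ft_force: [0.5, 0.4, 2.6]
opening: 0.0143
```

>>> servo_tool(
  commands=[
    {"fingers": -1, "x": -0.1, "y": 0, "z": 0, "spin": 0},
    {"fingers": -1, "x": -0.4, "y": 0, "z": 0, "spin": 0},
    {"fingers": -1, "x": -0.9, "y": 0, "z": 0, "spin": 0},
    {"fingers": -1, "x": -1.6, "y": 0, "z": 0, "spin": 0},
    {"fingers": -1, "x": -2.5, "y": 0, "z": 0, "spin": 0},
    {"fingers": -1, "x": -3.4, "y": 0, "z": 0, "spin": 0},
    {"fingers": -1, "x": -4.2, "y": 0, "z": 0, "spin": 0},
    {"fingers": -1, "x": -4.5, "y": 0, "z": 0, "spin": 0},
  ],
  newtons=40,
)

```text
t: 27.88
ee_pos: [0.5695, 0.0715, 0.3224]
eef_rot: [-0.256, 0.658, 0.255, 0.661]
ft_force: [-0.3, 0.7, -0.1]
opening: 0.0139
```

>>> servo_tool(
  commands=[
    {"fingers": -1, "x": 0, "y": -0.3, "z": -0.2, "spin": 0},
    {"fingers": -1, "x": 0, "y": -0.8, "z": -0.6, "spin": 0},
    {"fingers": -1, "x": 0, "y": -1.4, "z": -1.05, "spin": 0},
    {"fingers": -1, "x": 0, "y": -2.1, "z": -1.6, "spin": 0},
    {"fingers": -1, "x": 0, "y": -2.8, "z": -2.1, "spin": 0},
    {"fingers": -1, "x": 0, "y": -3.5, "z": -2.6, "spin": 0},
    {"fingers": -1, "x": 0, "y": -4.2, "z": -3.15, "spin": 0},
    {"fingers": -1, "x": 0, "y": -4.9, "z": -3.65, "spin": 0},
  ],
)

```text
t: 28.55
ee_pos: [0.5842, -0.0823, 0.3175]
eef_rot: [-0.255, 0.66, 0.256, 0.659]
ft_force: [0.1, -0.1, -1.0]
opening: 0.0142
```

>>> servo_tool(
  commands=[
    {"fingers": -1, "x": 0, "y": -0.8, "z": -0.6, "spin": 0},
    {"fingers": -1, "x": 0, "y": -1.6, "z": -1.2, "spin": 0},
    {"fingers": -1, "x": 0, "y": -2.4, "z": -1.8, "spin": 0},
    {"fingers": -1, "x": 0, "y": -3.2, "z": -2.4, "spin": 0},
    {"fingers": -1, "x": 0, "y": -4.0, "z": -3.0, "spin": 0},
    {"fingers": -1, "x": 0, "y": -4.6, "z": -3.45, "spin": 0},
    {"fingers": -1, "x": 0, "y": -4.9, "z": -3.7, "spin": 0},
    {"fingers": -1, "x": 0, "y": -4.97, "z": -3.72, "spin": 0},
  ],
)

```text
t: 29.22
ee_pos: [0.5991, -0.2369, 0.3177]
eef_rot: [-0.254, 0.66, 0.255, 0.659]
ft_force: [-0.5, 0.6, -0.6]
opening: 0.0143
```

>>> servo_tool(
  commands=[
    {"fingers": -1, "x": 0.1, "y": 0, "z": 0, "spin": 0},
    {"fingers": -1, "x": 0.4, "y": 0, "z": 0, "spin": 0},
    {"fingers": -1, "x": 0.8, "y": 0, "z": 0, "spin": 0},
    {"fingers": -1, "x": 1.2, "y": 0, "z": 0, "spin": 0},
    {"fingers": -1, "x": 1.6, "y": 0, "z": 0, "spin": 0},
    {"fingers": -1, "x": 1.9, "y": 0, "z": 0, "spin": 0},
    {"fingers": -1, "x": 2.0, "y": 0, "z": 0, "spin": 0},
    {"fingers": -1, "x": 2.0, "y": 0, "z": 0, "spin": 0},
  ],
)

```text
t: 29.88
ee_pos: [0.5995, -0.2349, 0.2682]
eef_rot: [-0.255, 0.66, 0.256, 0.659]
ft_force: [-0.2, -0.4, -1.2]
opening: 0.0139
```

Run:
```python
from h import *
rel('n26',.0728)
s=env.sense();print(s["ft_force"],s["opening"],s["ee_pos"],s["t"])
c=env.capture("scene");cv2.imwrite("pics/c9.png",cv2.resize(c["pixels"][120:220,300:420,::-1],None,fx=5,fy=5,interpolation=cv2.INTER_CUBIC))
```

```text
None -> n26 0.0728 xyz units [ 1.93 -0.02 -0.02] tilt [-1.3e-03  8.0e-04 -1.0e+00]
[-0.17957033 -0.37802581 -1.21584963] 0.013930749452230625 [ 0.59952468 -0.23487747  0.2682435 ] 29.8833
```

View pics/c9.png

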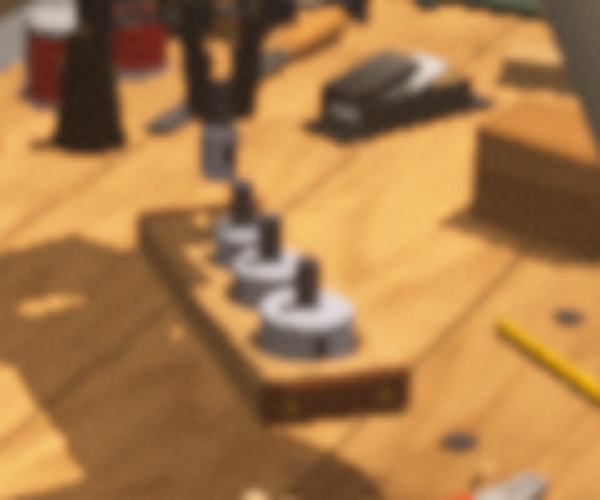

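The 26 hangs at (220,140) in the crop, in line with the row. Lowering it.

>>> servo_tool(
  commands=[
    {"fingers": -1, "x": 0.2, "y": -0.02, "z": -0.02, "spin": 0},
    {"fingers": -1, "x": 0.5, "y": -0.02, "z": -0.02, "spin": 0},
    {"fingers": -1, "x": 0.8, "y": -0.02, "z": -0.02, "spin": 0},
    {"fingers": -1, "x": 1.1, "y": -0.02, "z": -0.02, "spin": 0},
    {"fingers": -1, "x": 1.3, "y": -0.02, "z": -0.02, "spin": 0},
    {"fingers": -1, "x": 1.45, "y": -0.02, "z": -0.02, "spin": 0},
    {"fingers": -1, "x": 1.55, "y": -0.02, "z": -0.02, "spin": 0},
    {"fingers": -1, "x": 1.65, "y": -0.02, "z": -0.02, "spin": 0},
  ],
)

```text
t: 30.6
ee_pos: [0.5996, -0.2358, 0.2278]
eef_rot: [-0.256, 0.659, 0.256, 0.659]
ft_force: [0.6, -0.3, -1.4]
opening: 0.0145
```

>>> servo_tool(
  commands=[
    {"fingers": -1, "x": 0.05, "y": 0, "z": 0, "spin": 0},
    {"fingers": -1, "x": 0.1, "y": 0, "z": 0, "spin": 0},
    {"fingers": -1, "x": 0.15, "y": 0, "z": 0, "spin": 0},
    {"fingers": -1, "x": 0.2, "y": 0, "z": 0, "spin": 0},
    {"fingers": -1, "x": 0.25, "y": 0, "z": 0, "spin": 0},
    {"fingers": -1, "x": 0.3, "y": 0, "z": 0, "spin": 0},
    {"fingers": -1, "x": 0.34, "y": 0, "z": 0, "spin": 0},
    {"fingers": -1, "x": 0.34, "y": 0, "z": 0, "spin": 0},
  ],
)

```text
t: 31.27
ee_pos: [0.5995, -0.2357, 0.2192]
eef_rot: [-0.255, 0.659, 0.256, 0.659]
ft_force: [0.3, -0.5, -1.6]
opening: 0.014
```

>>> servo_tool(
  commands=[
    {"fingers": -1, "x": 0.02, "y": 0, "z": 0, "spin": 0},
    {"fingers": -1, "x": 0.03, "y": 0, "z": 0, "spin": 0},
    {"fingers": -1, "x": 0.04, "y": 0, "z": 0, "spin": 0},
    {"fingers": -1, "x": 0.05, "y": 0, "z": 0, "spin": 0},
    {"fingers": -1, "x": 0.06, "y": 0, "z": 0, "spin": 0},
    {"fingers": -1, "x": 0.06, "y": 0, "z": 0, "spin": 0},
    {"fingers": -1, "x": 0.06, "y": 0, "z": 0, "spin": 0},
    {"fingers": -1, "x": 0.06, "y": 0, "z": 0, "spin": 0},
  ],
)

```text
t: 31.93
ee_pos: [0.5997, -0.2358, 0.219]
eef_rot: [-0.256, 0.659, 0.255, 0.66]
ft_force: [-1.2, 1.6, 6.7]
opening: 0.0137
```

>>> servo_tool(
  commands=[
    {"fingers": -0.6, "x": 0, "y": 0, "z": 0, "spin": 0},
    {"fingers": -0.5, "x": 0, "y": 0, "z": 0, "spin": 0},
    {"fingers": -0.4, "x": 0, "y": 0, "z": 0, "spin": 0},
    {"fingers": -0.3, "x": 0, "y": 0, "z": 0, "spin": 0},
    {"fingers": -0.2, "x": 0, "y": 0, "z": 0, "spin": 0},
    {"fingers": -0.1, "x": 0, "y": 0, "z": 0, "spin": 0},
    {"fingers": 0, "x": 0, "y": 0, "z": 0, "spin": 0},
    {"fingers": 0, "x": 0, "y": 0, "z": 0, "spin": 0},
  ],
)

```text
t: 32.6
ee_pos: [0.5995, -0.2358, 0.2179]
eef_rot: [-0.256, 0.659, 0.256, 0.659]
ft_force: [0.4, -0.7, -0.0]
opening: 0.044
```

>>> servo_tool(
  commands=[
    {"fingers": 0, "x": -0.2, "y": 0, "z": 0, "spin": 0},
    {"fingers": 0, "x": -0.6, "y": 0, "z": 0, "spin": 0},
    {"fingers": 0, "x": -1.2, "y": 0, "z": 0, "spin": 0},
    {"fingers": 0, "x": -1.9, "y": 0, "z": 0, "spin": 0},
    {"fingers": 0, "x": -2.6, "y": 0, "z": 0, "spin": 0},
    {"fingers": 0, "x": -3.2, "y": 0, "z": 0, "spin": 0},
    {"fingers": 0, "x": -3.7, "y": 0, "z": 0, "spin": 0},
    {"fingers": 0, "x": -4, "y": 0, "z": 0, "spin": 0},
  ],
)

```text
t: 33.27
ee_pos: [0.5996, -0.2357, 0.3207]
eef_rot: [-0.257, 0.659, 0.255, 0.66]
ft_force: [0.3, -0.5, -1.0]
opening: 0.0443
```

>>> servo_tool(
  commands=[
    {"fingers": 0, "x": 0, "y": 0.5, "z": 0.2, "spin": 0},
    {"fingers": 0, "x": 0, "y": 1.4, "z": 0.5, "spin": 0},
    {"fingers": 0, "x": 0, "y": 2.4, "z": 0.8, "spin": 0},
    {"fingers": 0, "x": 0, "y": 3.4, "z": 1.1, "spin": 0},
    {"fingers": 0, "x": 0, "y": 4.4, "z": 1.4, "spin": 0},
    {"fingers": 0, "x": 0, "y": 5.4, "z": 1.8, "spin": 0},
    {"fingers": 0, "x": 0, "y": 6.4, "z": 2.2, "spin": 0},
    {"fingers": 0, "x": 0, "y": 7.4, "z": 2.6, "spin": 0},
  ],
)

```text
t: 33.93
ee_pos: [0.5222, -0.0542, 0.3184]
eef_rot: [-0.256, 0.659, 0.255, 0.659]
ft_force: [0.3, 0.3, -0.5]
opening: 0.044
```

>>> servo_tool(
  commands=[
    {"fingers": 0, "x": 0, "y": 1, "z": 0.3, "spin": 0},
    {"fingers": 0, "x": 0, "y": 2, "z": 0.7, "spin": 0},
    {"fingers": 0, "x": 0, "y": 3, "z": 1.1, "spin": 0},
    {"fingers": 0, "x": 0, "y": 4, "z": 1.5, "spin": 0},
    {"fingers": 0, "x": 0, "y": 5, "z": 1.9, "spin": 0},
    {"fingers": 0, "x": 0, "y": 6, "z": 2.2, "spin": 0},
    {"fingers": 0, "x": 0, "y": 6.5, "z": 2.3, "spin": 0},
    {"fingers": 0, "x": 0, "y": 6.5, "z": 2.3, "spin": 0},
  ],
)

```text
t: 34.6
ee_pos: [0.4548, 0.105, 0.3183]
eef_rot: [-0.256, 0.659, 0.257, 0.659]
ft_force: [-0.2, -1.0, -0.1]
opening: 0.0446
```

Run:
```python
from h import *
a=env.capture("scene");c=env.capture("top")
im=np.hstack([cv2.resize(a["pixels"][130:220,310:400],(400,400),interpolation=cv2.INTER_CUBIC),cv2.resize(c["pixels"][155:265,360:470],(400,400),interpolation=cv2.INTER_CUBIC)])
cv2.imwrite("pics/fin.png",im[:,:,::-1])
for b in blobs(c,(355,160,470,260),gray(115,255,50),20):
    print("body",np.round(b,1),ray(c,b[0],b[1],.047).round(4))
for n in('56','46','36','26'): print(n,"seated shank top, scene",proj(a,(*T['n'+n],.077)).round(1),"top",proj(c,(*T['n'+n],.077)).round(1),"body",proj(c,(*T['n'+n],.047)).round(1))
```

```text
body [392.  230.3  23.7  24.7 449.7] [ 0.4798 -0.1049  0.047 ]
body [413.1 209.5  19.3  20.  294.7] [ 0.5265 -0.1556  0.047 ]
body [430.6 193.1  13.5  15.3  82.8] [ 0.5639 -0.1978  0.047 ]
body [446.1 179.    7.4  10.2  26.4] [ 0.5964 -0.2357  0.047 ]
56 seated shank top, scene [360.4 171.6] top [393.5 228.6] body [391.7 230.2]
46 seated shank top, scene [353.1 162.9] top [415.5 207.4] body [413.1 209.5]
36 seated shank top, scene [347.3 156.1] top [433.7 189.6] body [431.  192.1]
26 seated shank top, scene [342.8 150.6] top [449.  174.8] body [445.9 177.7]
```

View pics/fin.png

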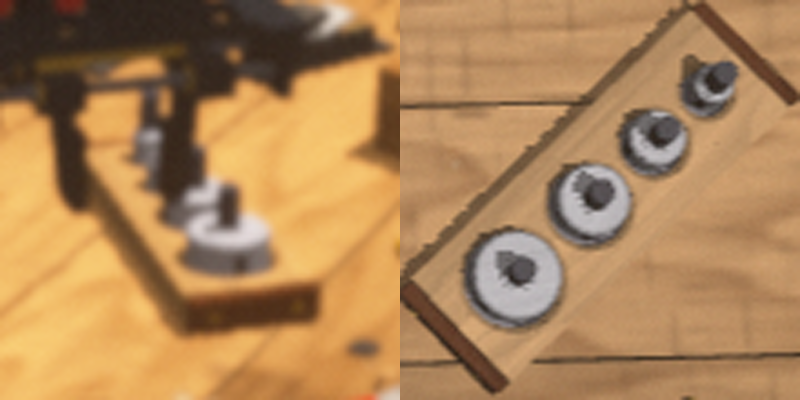

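The last pictures show all four cutters upright in their nests. In the top view the 26's shank tip is near (448.6,174.8), against a predicted seated position of (449.0,174.8). In the scene view it is near (344,151), against (343,151). The arm is clear, so I'm handing in.

```bash
python3 -c "
from bench import env
print(env.sense()['t'],env.sign_off())"
```

```text
the job is handed in; nothing more can be done
34.7 None
```

All four cutters are back in the oak tray, shanks up and in order of size, each lowered until it touched its nest floor and only then released. I handed the job in at 34.7 s of the 106 s allowed, with the gripper open and clear of the tray.

- **Seating:** each cutter touched down within about 1 mm of the height expected for the 12 mm nest floor. The highest contact force I read was about 8 N.
- **Positions:** in the last top view, the 46 and 56 bodies lie within 1 mm of their nest centres. The 26 and 36 came out about 3 mm off. I put that down to their shanks hiding much of the body: the 26's shank tip is within about 1 px of its seated position in both views. I did not check the 36's shank tip the same way.
- **Minor disagreements:** the gripper reported about 14 mm of opening on the 16 mm shanks. It also read 3–5 N upward as it closed on each one, and the 56 read about 5 N of side force on touching down, which went away when I released it. One extra call, a hold that was not needed, was refused for missing fields and moved nothing.

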